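# Counterweight the rocking beam, unlatch it and hold it off its ball

### The arm

A 7-joint arm with a two-finger parallel gripper is mounted at the origin on the work surface. World frame = base frame: x ahead of the robot, y to its left, z up, the work surface at z = 0. Lengths are in m, angles in rad, forces in N, time in s.
With the tool pointing down it reaches from about 0.4 to 0.875 m from the base axis. Payload 19.3 kg.
Tool frame: the origin (TCP) lies midway between the tips of the shut fingers; the grasp point (between the pads) lies 19 mm behind it; z points along the fingers, y is the line along which they close (so a half turn about z gives the same grasp; the last joint's range is limited). The gripper opens to 85 mm and grips with 20 to 120 N. Pads are 22 mm wide; open, the fingers measure 114 mm over their backs; the gripper's body (76 mm by 85 mm) begins 54 mm behind the grasp point. The pads swing forward as they close: fully open they stand 13 mm farther back than shut.
Start: joints at [1.186, 0.521, -0.036, 1.599, 0.021, 1.021, -0.113], TCP at [0.193, -0.594, 0.208] pointing down, gripper open.
Joint ranges: [-2.91, 2.91], [-0.3, 2.13], [-1.5, 1.42], [0.17, 2.43], [-1.26, 4.41], [0.16, 1.93], [-2.52, 2.52]. Speed limits (rad/s): [1.89, 1.89, 2.39, 2.39, 3.01, 3.01, 3.01].

### API

Orientations are given as [roll, pitch, yaw] about the fixed x, y, z axes, in that order (R = Rz(yaw) Ry(pitch) Rx(roll)).
In Python, from workcell import telemetry, grab_frame, calibration, bot, outline_of, landmark_of gives the robot as it stands. The module is installed in compiled form; this text tells all that it offers.
- The arm moves only by the shell command python3 -m inch 'ROWS' [FORCE]. ROWS is JSON, a list of rows, each a list of 7 numbers: the shift along the tool's x, y, z in m, then the turn, a rotation vector about the tool's x, y, z in rad, then the closure, from 0 (fully open) to 1 (shut). A call has 1 to 5 rows; each row shifts and turns the commanded pose from where the row before left it, along the tool's axes as they then stand; what a row does not reach is not made up. A row lasts 1/10 s, in which the tool goes at most 50 mm and 8.59 degrees, less where a joint would pass 70% of its speed; a pose out of reach is approached as far as the arm can. A call is refused whole if a number of a shift passes 0.05 or a number of a turn 0.15, either way. A call with a gripper value outside its range is refused whole. The fingers move at their own pace and stop on an object; FORCE is the grip in N (left out, the last holds). Time passes only in rows, so rows that do not move let the fingers close. It gives the time, the measured TCP pose, the force, the opening and the grip force at its end, in the units of the state.
- telemetry.observe(): the state, without advancing time (a new reading comes with each control period).
- grab_frame(name): name is "scene" or "top" or "wrist"; returns the picture (384x512x3 uint8, red, green, blue); there is no depth.
- calibration(name): a dict with "fovy" (degrees; the focal length in pixels is half the picture's height over the tangent of half this angle, whatever the lens; pixels are square), "cx", "cy" (the principal point, pixels), "pose" (4x4, takes a point from camera to world coordinates). Camera axes: x right, y down, z forward; pixel columns grow to the right and rows downward; lengths in m; the calibration is good to about 2 mm. A picture is of the moment at which its call begins: read the wrist's pose just before it. calibration takes no time and is no camera call; for the wrist camera it gives the pose at the moment of the call.
- bot.job_done(): hands the job in; it is judged then, once.
Trained networks look in the newest picture that a camera, given by its name, has taken for a name from the list of things; names that differ only in an ending like _2 or _b are one class to them, and where a whole thing is asked for, a point or a joint stands for the part that bears it (a point fixed in the world has none). Each returns a list of dicts, best first, with "score" (0 to 1); they miss things now and then, are a little off and sometimes report something else, mostly with a low value. They report only what shows in the picture. A call takes as long as a camera call.
- outline_of(label, camera): "region" (384x512 bool, what is visible of it) and "rect" ([left, top, right, bottom] in pixels, round what is visible of it).
- landmark_of(label, camera): "xy" ([column, row] in pixels: a listed point, or the origin of a listed thing).
The state is a dict: "clock": time; "qpos": joint angles; "qd": joint speeds; "joint_efforts": joint torques, N m; "position": TCP position; "tool_rot": TCP orientation; "force": force on the tool from outside, world axes, zero at the start; "moment": the same for the moment, N m; "grip_width": finger opening in m; "finger_force": force on a finger pad.
Only numpy, scipy, OpenCV 4.12 (cv2) and the standard library are available. Lean on these libraries where they do the work, as an engineer would, in place of code of your own. Each camera call takes 0.05 s, during which the arm holds its last target. There are 200 camera calls.

### The job

Slide the big brass ring with the wide hole fully down over the upright pin on the free end of the rocking beam, as a counterweight, and let go of it. Then pinch the upright latch tab at the other end, pull it sideways against its spring, lift the beam's head at least 30 mm off the ball and finish still holding it up steadily, with the ring on its pin; leave everything else on the bench where it is.

Things in the scene. Friction and masses are not known exactly. Their poses are not given: they have to be found in the camera images.
- rig: beam rig, screwed down: dark base plate 100 (x) x 360 (y) x 12 mm, two bearing uprights in the middle, 161 mm tall, 76 mm over both along x. Origin: centre of the plate's underside, on the table, z up. +y points to the weight-pin end, -y to the ball-hitch end; -x (roughly towards the robot) is the side of the latch and the way it is pulled.
- hinge (a point): centre of the beam's hinge, between the uprights, 140 mm above the table over the rig's origin; the hinge axis is the rig's x. Beam: dark steel bar 16 mm thick, 30 mm tall, along the rig's y.
- beam (a joint): angle of the beam: 0 = level, head down on the ball; grows as the hitch end rises, to 0.45 rad; 0.2 rad lifts the head 30 mm. Swings freely; the hitch end stays the heavier, even with the ring on the other end, so it sinks if let go (about 1 to 3 N at the head with the ring on). While latched it rises at most about 0.02 rad.
- head (a point): coupler head at the hitch end, dark steel block 50 (x) x 52 (y) mm, hollow below, over a 34 mm steel ball on a fixed post; moves with the beam and carries the latch. Origin: on the beam's centre line 150 mm from the hinge along rig -y; its flat top is 15 mm higher (155 mm above the table when level). Axes as the rig's when level.
- latch (a joint): sprung latch sliding in the head: 0 = shut, its bolt under the ball; grows as it is pulled along rig -x; stop at 0.016 m. The ball is free above 0.009 m. The spring pushes it shut, 3.5 N when shut to 7.5 N at the stop.
- tab (a point): grip point of the latch: upright steel tab at the head's -x side, 10 mm thick (rig x), 24 mm wide (rig y), rising 45 mm above the head's top. Point: mid tab, 15 mm below its top end; when shut and level 37 mm to -x of the head's origin, 185 mm above the table. Moves with latch and beam. Pinch it from above across its thickness; the beam may be lifted by it.
- pin_seat (a point): on the axis of the upright steel pin at the beam's other end, 150 mm from the hinge along rig +y: where the ring's centre is when fully down. Pin diameter 16 mm, bevelled top, tip 30 mm above this point; it stands on a 44 mm disc whose top is 15 mm below this point (161 mm above the table).
- weight_mid (a point): centre (half-way up) of the brass counterweight ring: outer diameter 48 mm, bore 20 mm, 30 mm tall, 0.3 to 0.45 kg, standing flat on the table near a solid brass disc and a slim bush; the only one of them with a wide hole.
- slug: solid brass disc without a hole, diameter 48 mm, 30 mm tall, standing upright; a bystander. Origin: centre of its underside
- bush: slim brass bush, outer diameter 32 mm, 30 mm tall, bore only 10 mm (does not fit the pin), standing upright; a bystander. Origin: centre of its underside
- driver: screwdriver lying beside the hitch end; a bystander
- wrench: steel open-ended wrench lying flat; a bystander
- jar: clear jar with black lid, diameter 60 mm, 85 mm tall; a bystander. Origin: centre of its underside
- tray: grey two-compartment parts tray, 100 x 200 x 35 mm; a bystander. Origin: centre of its underside
- bearing: loose pillow-block bearing, foot 40 x 100 mm, 58 mm tall; a bystander. Origin: centre of its underside

How it is judged:
On the way, in this order (a step that is already met when the one before it is completed fails the run):
1. the ring is fully down on the pin and let go, the beam still coupled (distance between weight_mid and pin_seat below 0.007 m and contact force between the fingers and weight below 0.05 N and value of joint beam below 0.05 rad), for 0.2 s.
2. the latch is pulled clear of the ball while the head is still down (value of joint latch above 0.009 m and value of joint beam below 0.08 rad), for 0.05 s.
At the end, for the whole second after the job is handed in: The beam is raised by at least 0.185 rad (head about 28 mm up) and still (under 0.05 rad/s), the fingers hold the head or its latch (over 1 N), and the ring's centre is within 7 mm of its seated place on the pin, untouched by the robot (value of joint beam above 0.185 rad and velocity of joint beam between -0.05 and 0.05 rad/s and contact force between the fingers and beam above 1 N and distance between weight_mid and pin_seat below 0.007 m and contact force between the arm and weight below 0.05 N); the arm keeps its last pose, push and grip.
It fails at once if another thing on the bench is shifted by more than 30 mm (distance of any of slug, bush, driver, wrench, jar, tray, bearing from where it was at the start of the episode above 0.03 m).
It also fails if it takes over 48 s, if anything falls off the work surface, if the arm or the gripper's body presses on something with over 40 N, if the wrist force passes 120 N, or if a joint passes its speed limit or range.

## Working session

There is one attempt and no reset: what is moved stays moved. The work goes in short steps, Python scripts to look and compute and a shell command to move; the robot and the scene stay as the last step left them, time stands still between calls to the robot, and variables do not carry over. Pictures are saved under pics/ and viewed, at most 10 in all, crops included, and the job is handed in when it is done.

```bash
mkdir -p pics; cat > h.py <<'E'
import numpy as np, cv2
from workcell import telemetry, grab_frame, calibration, bot, outline_of, landmark_of
def snap(n,f=None):
    c=calibration(n); im=grab_frame(n)
    if f: cv2.imwrite('pics/'+f,im[:,:,::-1])
    return c,im
def ray(c,xy):
    f=192/np.tan(np.radians(c['fovy'])/2); P=np.array(c['pose'])
    d=P[:3,:3]@np.array([(xy[0]-c['cx'])/f,(xy[1]-c['cy'])/f,1]); return P[:3,3],d
def atz(c,xy,z):
    o,d=ray(c,xy); return o+d*(z-o[2])/d[2]
def proj(c,p):
    f=192/np.tan(np.radians(c['fovy'])/2); P=np.array(c['pose'])
    q=P[:3,:3].T@(np.array(p)-P[:3,3]); return q[:2]/q[2]*f+[c['cx'],c['cy']]
E
python3 - <<'E'
from h import *
s=telemetry.observe(); print({k:np.round(v,3) for k,v in s.items()})
Z=dict(rig=0,hinge=.14,head=.14,tab=.185,pin_seat=.176,weight_mid=.015,slug=0,bush=0,jar=0,bearing=0,tray=0)
for n in ['top','scene']:
    c,im=snap(n,n+'0.png'); print(n,np.round(c['pose'],3).tolist(),c['fovy'])
    for l,z in Z.items():
        for r in landmark_of(l,n)[:2]: print(l,round(r['score'],2),np.round(r['xy'],1),np.round(atz(c,r['xy'],z),4))
E
```

```text
{'clock': np.float64(0.0), 'qpos': array([ 1.186,  0.522, -0.036,  1.6  ,  0.021,  1.021, -0.113]), 'qd': array([-0.   , -0.001,  0.   , -0.   ,  0.001,  0.   , -0.001]), 'joint_efforts': array([-1.0000e-03, -9.2710e+01,  1.9800e+00, -3.6993e+01,  1.8000e-02,
        8.0000e-03,  0.0000e+00]), 'position': array([ 0.193, -0.594,  0.208]), 'tool_rot': array([-3.141,  0.   ,  0.315]), 'force': array([ 0.727, -0.678, -0.24 ]), 'moment': array([ 0.025, -0.01 , -0.012]), 'finger_force': np.float64(0.0), 'grip_width': np.float64(0.085)}
top [[0.026, -0.977, 0.212, 0.267], [-1.0, -0.025, 0.006, -0.014], [-0.001, -0.212, -0.977, 1.343], [0.0, 0.0, 0.0, 1.0]] 43.812381110620734
rig 0.75 [283.1 194.3] [ 0.5476 -0.1217  0.    ]
rig 0.25 [230.8 167.7] [0.6228 0.0309 0.    ]
hinge 0.75 [290.6 181.1] [ 0.5537 -0.1296  0.14  ]
hinge 0.32 [387.1 150.6] [ 0.6424 -0.3824  0.14  ]
head 0.56 [348.8 189.4] [ 0.5355 -0.2797  0.14  ]
tab 0.64 [351.9 200.4] [ 0.4978 -0.2768  0.185 ]
tab 0.63 [290.4 181. ] [ 0.5432 -0.1248  0.185 ]
pin_seat 0.82 [231.8 169.9] [0.5704 0.0224 0.176 ]
weight_mid 0.66 [102. 202.]
[... 451 characters left out ...]
, [0.958, 0.192, -0.215, 0.234], [0.017, -0.782, -0.623, 0.904], [0.0, 0.0, 0.0, 1.0]] 44.19820349349634
rig 0.62 [221.5 227.1] [ 0.5561 -0.1299  0.    ]
hinge 0.8 [220.3 183.6] [ 0.5392 -0.1347  0.14  ]
head 0.94 [176.3 172.4] [ 0.5294 -0.2653  0.14  ]
tab 0.59 [179.8 150.3] [ 0.4884 -0.2692  0.185 ]
pin_seat 0.66 [273.2 191.3] [0.5714 0.0175 0.176 ]
pin_seat 0.66 [413.7 253.8] [0.6851 0.3597 0.176 ]
weight_mid 0.75 [414.3 252.9] [0.5102 0.3888 0.015 ]
slug 0.64 [369.8 232.8] [0.4523 0.2696 0.    ]
bush 0.72 [361.5 261.6] [0.5684 0.261  0.    ]
jar 0.76 [411.9 315. ] [0.7018 0.3942 0.    ]
bearing 0.71 [105.9 233.2] [ 0.6754 -0.4222  0.    ]
tray 0.67 [191.2 289.1] [ 0.7852 -0.1235  0.    ]
```

View pics/top0.png

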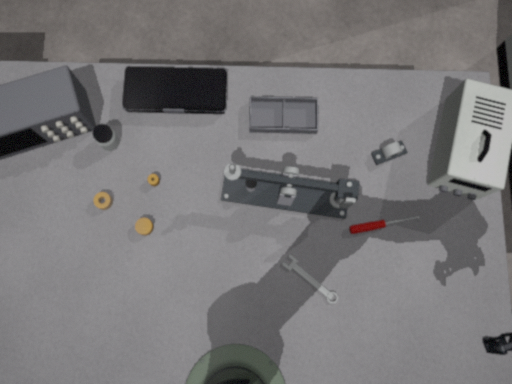

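View pics/scene0.png

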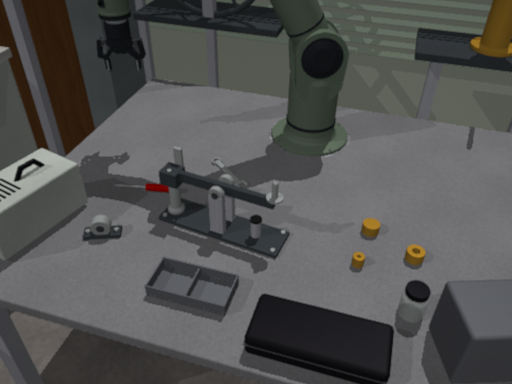

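The top view shows the wide-holed ring at (102,200), the slug at (145,226) and the bush at (153,179). The pin end of the beam is at (232,170) and the head with its tab is near (347,190). The scene view agrees: ring at (415,253), tab at (179,155). I'll raise the tool and turn it across the beam, then move towards the ring.

```bash
cat >> h.py <<'E'
from scipy.spatial.transform import Rotation as Ro
def togo(t,yaw=None):
    s=telemetry.observe(); R=Ro.from_euler('xyz',s['tool_rot'])
    out=R.inv().apply(np.array(t)-s['position'])
    print('t',round(s['clock'],2),'pos',np.round(s['position'],4),'rpy',np.round(s['tool_rot'],3),'tool delta',np.round(out,4))
    if yaw is not None: print('turn',np.round((R.inv()*Ro.from_euler('xyz',[np.pi,0,yaw])).as_rotvec(),4))
E
python3 -m inch '[[0,0,-0.025,0,0,-0.142,0],[0,0,-0.025,0,0,-0.142,0],[0,0,-0.025,0,0,-0.142,0],[0,0,-0.025,0,0,-0.142,0],[0,0,-0.025,0,0,-0.142,0]]' 40
python3 -m inch '[[0,0,-0.025,0,0,-0.142,0],[0,0,-0.025,0,0,-0.142,0],[0,0,-0.025,0,0,-0.142,0],[0.03,0.02,0,0,0,0,0],[0.042,0.024,0,0,0,0,0]]'
python3 -m inch '[[0.042,0.024,0,0,0,0,0],[0.042,0.024,0,0,0,0,0],[0.042,0.024,0,0,0,0,0],[0.042,0.024,0,0,0,0,0],[0.042,0.024,0,0,0,0,0]]'
python3 -m inch '[[0.042,0.024,0,0,0,0,0],[0.042,0.024,0,0,0,0,0],[0.042,0.024,0,0,0,0,0],[0.042,0,0,0,0,0,0],[0.042,0,0,0,0,0,0]]'
python3 -c "
from h import *
togo([.5,.33,.3],1.45)"
```

```text
clock: 1.7
position: [0.1934, -0.5942, 0.3344]
tool_rot: [-3.142, 0.0, 1.03]
force: [-0.1, -0.1, 0.7]
grip_width: 0.0856
finger_force: 0.0
clock: 2.2
position: [0.2452, -0.5285, 0.4082]
tool_rot: [3.141, 0.0, 1.448]
force: [2.0, 0.4, 0.7]
grip_width: 0.0853
finger_force: 0.0
clock: 2.7
position: [0.3908, -0.3322, 0.4086]
tool_rot: [3.141, 0.001, 1.451]
force: [1.4, -0.7, -0.0]
grip_width: 0.0856
finger_force: 0.0
clock: 3.2
position: [0.487, -0.1322, 0.4081]
tool_rot: [-3.141, -0.0, 1.451]
force: [0.6, -0.5, 0.2]
grip_width: 0.0853
finger_force: 0.0
t 3.2 pos [ 0.487  -0.1322  0.4081] rpy [-3.141 -0.     1.451] tool delta [ 0.4604 -0.0422  0.1082]
turn [-0.0002 -0.0003  0.0013]
```

```bash
python3 -m inch '[[0.03,0.005,0,0,0,0,0],[0.03,0.005,0,0,0,0,0],[0.02,0.005,0,0,0,0,0],[0,0,0,0,0,0,0],[0,0,0,0,0,0,0]]' >/dev/null
python3 -c "
from h import *
c,im=snap('wrist','w1.png')
for l,z in dict(pin_seat=.176,tab=.185,head=.14,hinge=.14).items():
    for r in landmark_of(l,'wrist')[:2]: print(l,round(r['score'],2),np.round(r['xy'],1),np.round(atz(c,r['xy'],z),4))
print(np.round(c['pose'],3).tolist())
"
python3 -m inch '[[0.04,0,0,0,0,0,0],[0.045,-0.006,0.01,0,0,0,0],[0.045,-0.006,0.01,0,0,0,0],[0.045,-0.006,0.02,0,0,0,0],[0.045,-0.006,0.02,0,0,0,0]]' >/dev/null
python3 -m inch '[[0.045,-0.006,0.02,0,0,0,0],[0.045,-0.006,0.02,0,0,0,0],[0.035,0,0.02,0,0,0,0],[0,0,0,0,0,0,0],[0,0,0,0,0,0,0]]' >/dev/null
python3 -c "
from h import *
c,im=snap('wrist','w2.png')
for l,z in dict(weight_mid=.015,slug=0,bush=0).items():
    for r in landmark_of(l,'wrist')[:2]: print(l,round(r['score'],2),np.round(r['xy'],1),np.round(atz(c,r['xy'],z),4))
togo([.51,.39,.15],1.45)
a=cv2.imread('pics/w1.png');b=cv2.imread('pics/w2.png');cv2.imwrite('pics/w12.png',cv2.resize(np.hstack([a,b]),(800,300)))
"
```

```text
pin_seat 0.94 [299.6  83. ] [0.5745 0.0246 0.176 ]
tab 0.97 [266.  305.2] [ 0.4995 -0.2748  0.185 ]
tab 0.23 [162.7 221.7] [ 0.3769 -0.1293  0.185 ]
head 0.96 [290.  287.2] [ 0.5387 -0.2795  0.14  ]
hinge 0.57 [294.5 196.5] [ 0.5591 -0.13    0.14  ]
[[0.993, -0.116, -0.032, 0.519], [-0.121, -0.956, -0.267, 0.011], [0.001, 0.268, -0.963, 0.574], [0.0, 0.0, 0.0, 1.0]]
weight_mid 0.91 [247.4  78. ] [0.517  0.3876 0.015 ]
slug 0.64 [208.4 169.2] [0.4427 0.2683 0.    ]
slug 0.48 [375.1  60.2] [0.6916 0.3904 0.    ]
bush 0.64 [300.5 170. ] [0.5786 0.2506 0.    ]
t 5.15 pos [0.5174 0.2891 0.2891] rpy [ 3.14  -0.     1.449] tool delta [ 0.0992 -0.0198  0.139 ]
turn [ 0.0012 -0.0001 -0.0012]
```

View pics/w12.png

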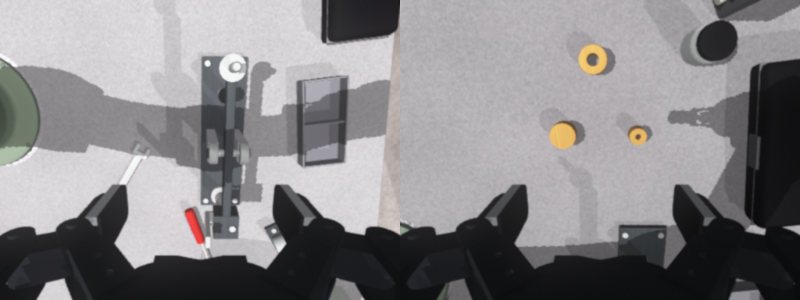

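Left half (from the pin side): pin at about (232,65) and head and tab at the bottom near (222,228). Right half: the wide-holed ring is at (593,60), clear of the slug and bush. Next I'll go above the ring.

```bash
python3 -m inch '[[0.033,-0.005,0.04,0,0,0,0],[0.033,-0.005,0.04,0,0,0,0],[0.033,-0.005,0.04,0,0,0,0],[0,0,0.04,0,0,0,0],[0,0,0,0,0,0,0]]' >/dev/null
python3 -m inch '[[0,0,0,0,0,0,0],[0,0,0,0,0,0,0]]'
python3 -c "
from h import *
c,im=snap('wrist','w3.png')
for r in landmark_of('weight_mid','wrist')[:2]: print(round(r['score'],2),np.round(r['xy'],1),np.round(atz(c,r['xy'],.015),4)); p=atz(c,r['xy'],.015)
m=outline_of('weight_mid','wrist')[0]; print(m['rect'])
R=m['rect']; ctr=[(R[0]+R[2])/2,(R[1]+R[3])/2]; print('rect ctr at z .018',np.round(atz(c,ctr,.018),4))
togo([*p[:2],.002],1.45)"
```

```text
clock: 5.85
position: [0.5153, 0.3862, 0.1359]
tool_rot: [3.139, -0.002, 1.449]
force: [0.1, -0.0, 0.8]
grip_width: 0.0851
finger_force: 0.0
0.6 [255.4 169.9] [0.5159 0.3914 0.015 ]
[228.5, 145.5, 282.8, 201.2]
rect ctr at z .018 [0.5158 0.3887 0.018 ]
t 6.0 pos [0.5149 0.3863 0.1351] rpy [ 3.139e+00 -2.000e-03  1.450e+00] tool delta [5.000e-03 1.000e-04 1.331e-01]
turn [ 0.0022 -0.0015 -0.0004]
```

View pics/w3.png

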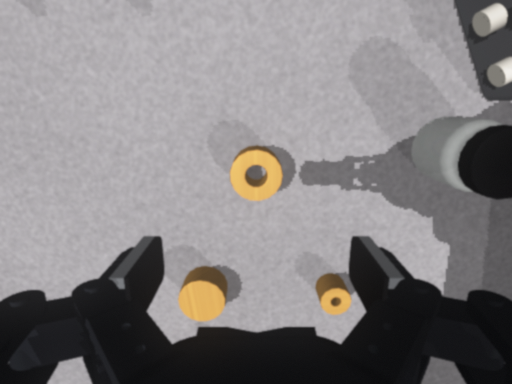

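Ring at (256,174), centred between the fingers, with slug and bush clear. I'll descend and grip it.

```bash
python3 -m inch '[[0.003,0.001,0.04,0,0,0,0],[0,0,0.04,0,0,0,0],[0,0,0.03,0,0,0,0],[0,0,0.015,0,0,0,0.2],[0,0,0.007,0,0,0,0.3]]' 40
python3 -m inch '[[0,0,0,0,0,0,0.6],[0,0,0,0,0,0,0.8],[0,0,0,0,0,0,0.8],[0,0,0,0,0,0,0.8],[0,0,0,0,0,0,0.8]]'
python3 -c "
from h import *
togo([.5158,.389,.002],1.45)"
```

```text
clock: 6.5
position: [0.5153, 0.3891, 0.0008]
tool_rot: [-3.141, 0.0, 1.451]
force: [-0.6, -0.5, 0.2]
grip_width: 0.0604
finger_force: 0.0
clock: 7.0
position: [0.5157, 0.3896, 0.0021]
tool_rot: [3.141, -0.001, 1.451]
force: [-0.2, -1.5, 8.0]
grip_width: 0.0445
finger_force: 42.5
t 7.0 pos [0.5157 0.3896 0.0021] rpy [ 3.141e+00 -1.000e-03  1.451e+00] tool delta [-0.0005  0.0002  0.0001]
turn [ 0.001  -0.0008  0.0006]
```

```bash
python3 -m inch '[[0,0,-0.015,0,0,0,0.8],[0,0,-0.03,0,0,0,0.8],[0,0,-0.04,0,0,0,0.8],[0,0,-0.04,0,0,0,0.8],[0,0,-0.04,0,0,0,0.8]]'
python3 -m inch '[[0,0,0,0,0,0,0.8],[0,0,0,0,0,0,0.8]]'
python3 -c "
from h import *
c,im=snap('wrist','w4.png')
P=calibration('wrist')
s=telemetry.observe();p=np.array(s['position'])
for l in landmark_of('weight_mid','wrist')[:2]: print(l)
for dz in (.01,.013,.016,.02): print(dz,np.round(proj(c,p+[0,0,dz]),1))
o=outline_of('weight_mid','wrist')
if o: print(o[0]['rect'],o[0]['score'])
cv2.imwrite('pics/w4c.png',cv2.resize(im[150:384,120:400,::-1],None,fx=2.5,fy=2.5))"
```

```text
clock: 7.5
position: [0.5148, 0.3892, 0.1688]
tool_rot: [-3.142, -0.0, 1.451]
force: [0.5, 0.5, -2.8]
grip_width: 0.0442
finger_force: 41.8
clock: 7.7
position: [0.5153, 0.3893, 0.1673]
tool_rot: [3.14, -0.001, 1.451]
force: [-0.1, 0.2, -3.7]
grip_width: 0.0442
finger_force: 41.8
{'xy': [256.3, 232.6], 'score': 0.68}
0.01 [255.2 230.8]
0.013 [255.2 233. ]
0.016 [255.2 235.3]
0.02 [255.2 238.6]
[212.9, 185.1, 301.9, 288.2] 0.83
```

View pics/w4c.png

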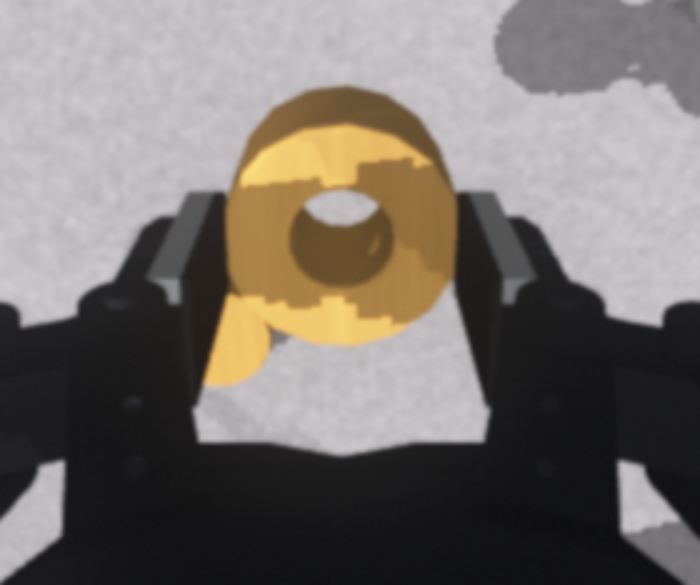

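The ring hangs upright and centred between the pads; its bore centre is at about (257,245) in full-image pixels. I'll carry it to a viewing spot just short of the pin.

```bash
python3 -m inch '[[0,0,-0.035,0,0,0,0.8],[-0.02,0.005,-0.035,0,0,0,0.8],[-0.034,0.009,-0.03,0,0,0,0.8],[-0.034,0.009,0,0,0,0,0.8],[-0.034,0.009,0,0,0,0,0.8]]' >/dev/null
python3 -m inch '[[-0.034,0.009,0,0,0,0,0.8],[-0.034,0.009,0,0,0,0,0.8],[-0.034,0.009,0,0,0,0,0.8],[-0.034,0.009,0,0,0,0,0.8],[-0.034,0.009,0,0,0,0,0.8]]' >/dev/null
python3 -m inch '[[-0.034,0.009,0,0,0,0,0.8],[-0.034,0.009,0,0,0,0,0.8],[-0.034,0.009,0,0,0,0,0.8],[-0.02,0.007,0,0,0,0,0.8],[0,0,0,0,0,0,0.8]]' >/dev/null
python3 -m inch '[[0,0,0,0,0,0,0.8],[0,0,0,0,0,0,0.8]]'
python3 -c "
from h import *
c,im=snap('wrist','w5.png')
for l,z in dict(pin_seat=.176,weight_mid=telemetry.observe()['position'][2]+.013).items():
    for r in landmark_of(l,'wrist')[:2]: print(l,round(r['score'],2),np.round(r['xy'],1),np.round(atz(c,r['xy'],z),4))
togo([.574,.0245,.26],1.45)
cv2.imwrite('pics/w5c.png',cv2.resize(im[0:300,100:420,::-1],None,fx=2,fy=2))"
```

```text
clock: 9.55
position: [0.5755, -0.034, 0.2656]
tool_rot: [-3.141, -0.0, 1.452]
force: [-0.2, -0.5, -3.3]
grip_width: 0.0444
finger_force: 42.7
pin_seat 0.67 [243.8 116.6] [0.5726 0.0223 0.176 ]
weight_mid 0.87 [254.8 229. ] [ 0.5753 -0.0314  0.2788]
t 9.7 pos [ 0.5757 -0.0342  0.266 ] rpy [-3.141 -0.     1.452] tool delta [ 0.058  -0.0086  0.006 ]
turn [-0.0003 -0.0002  0.0021]
```

View pics/w5c.png

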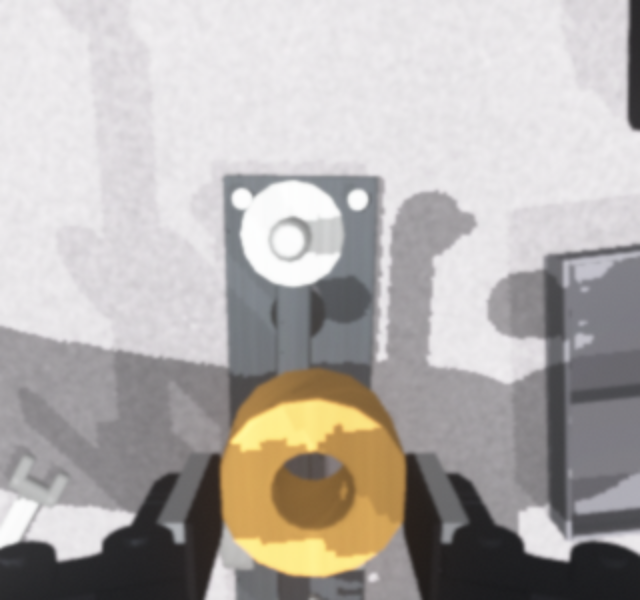

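The pin tip is at (244,119), its disc centre at (246,116), and the ring's top bore centre at (256.5,245). The beam runs straight up the picture, so the yaw is right.

```bash
python3 -c "
from h import *
c=calibration('wrist'); z=telemetry.observe()['position'][2]
print(atz(c,[244,119.5],.206),atz(c,[246,116.5],.161),'ring',atz(c,[256.5,245],z+.028),'lm',atz(c,[254.8,229],z+.013))
t=cv2.cvtColor(cv2.imread('pics/w5.png'),6)
# disc: bright blob fit
m=(t[60:160,200:290]>200).astype(np.uint8); n,l,st,ce=cv2.connectedComponentsWithStats(m); print(st[1:],ce[1:]+[200,60])
"
```

```text
[0.5739761  0.02138261 0.206     ] [0.57401504 0.02127398 0.161     ] ring [ 0.57610581 -0.03371036  0.29402458] lm [ 0.57547414 -0.03168778  0.27902458]
[[   0    0   90  100 3278]
 [  16   30   55   53 2048]
 [  74   35   10   10   83]
 [  89   90    1    3    3]] [[234.49633923  86.14551556]
 [244.18408203 115.50439453]
 [278.37349398  99.37349398]
 [289.         151.        ]]
```

```bash
python3 -m inch '[[0.02,-0.003,0,0,0,0,0.8],[0.02,-0.003,0,0,0,0,0.8],[0.014,-0.003,0,0,0,0,0.8],[0,0,0.025,0,0,0,0.8],[0,0,0.022,0,0,0,0.8]]' >/dev/null
python3 -m inch '[[0,0,0,0,0,0,0.8],[0,0,0,0,0,0,0.8]]'
python3 -c "
from h import *
togo([.574,.0213,.2],1.45)
c,im=snap('wrist','w6.png')
z=telemetry.observe()['position'][2]
print('pin tip px',proj(c,[.574,.0213,.206]),'seat lm',[ (np.round(r['xy'],1),round(r['score'],2)) for r in landmark_of('pin_seat','wrist')[:2]])
cv2.imwrite('pics/w6c.png',cv2.resize(im[150:300,170:350,::-1],None,fx=4,fy=4,interpolation=cv2.INTER_CUBIC))"
```

```text
clock: 10.4
position: [0.5734, 0.0199, 0.2197]
tool_rot: [-3.141, -0.0, 1.451]
force: [-0.8, -0.4, -2.8]
grip_width: 0.0444
finger_force: 42.7
t 10.4 pos [0.5734 0.0199 0.2197] rpy [-3.141 -0.     1.451] tool delta [0.0014 0.0004 0.0197]
turn [-0.0001 -0.0001  0.0011]
pin tip px [256.42243422 213.21554793] seat lm []
```

View pics/w6c.png

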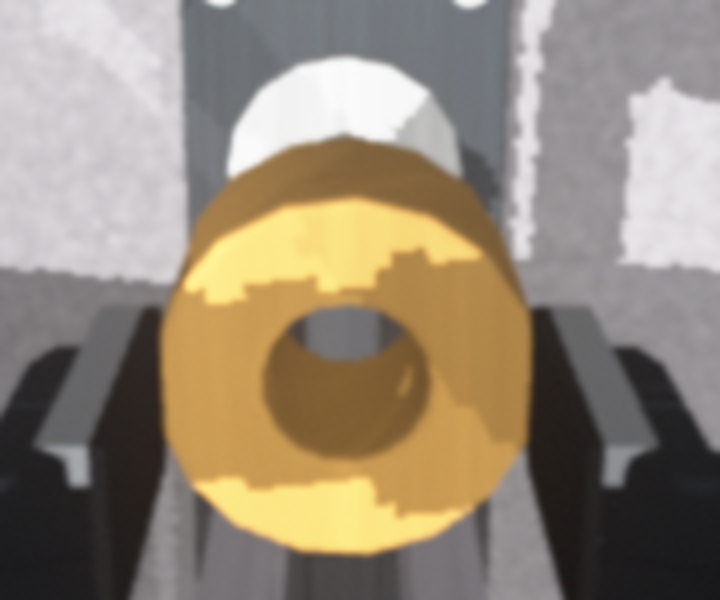

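The pin is visible through the bore and centred sideways (pin 344, bore 347 in crop pixels). I'll lower the ring while watching the force.

```bash
python3 -m inch '[[0.0007,0,0.01,0,0,0,0.8],[0,0,0.006,0,0,0,0.8],[0,0,0.004,0,0,0,0.8],[0,0,0.002,0,0,0,0.8]]'
python3 -m inch '[[0,0,0.002,0,0,0,0.8],[0,0,0.002,0,0,0,0.8],[0,0,0,0,0,0,0.8]]'
```

```text
clock: 10.9
position: [0.5732, 0.0203, 0.1966]
tool_rot: [-3.141, 0.0, 1.451]
force: [0.1, 0.2, -3.4]
grip_width: 0.0441
finger_force: 42.7
clock: 11.2
position: [0.5734, 0.0203, 0.193]
tool_rot: [-3.141, 0.0, 1.451]
force: [0.2, -1.0, -3.2]
grip_width: 0.0444
finger_force: 42.7
```

```bash
python3 -m inch '[[0,0,0.007,0,0,0,0.8],[0,0,0.007,0,0,0,0.8],[0,0,0.005,0,0,0,0.8],[0,0,0.004,0,0,0,0.8],[0,0,0.002,0,0,0,0.8]]'
python3 -m inch '[[0,0,0.002,0,0,0,0.8],[0,0,0.001,0,0,0,0.8],[0,0,0,0,0,0,0.8]]'
```

```text
clock: 11.7
position: [0.5732, 0.0204, 0.1676]
tool_rot: [-3.141, 0.0, 1.451]
force: [-0.7, 0.2, -2.8]
grip_width: 0.0444
finger_force: 42.7
clock: 12.0
position: [0.5734, 0.0204, 0.1651]
tool_rot: [-3.142, -0.0, 1.451]
force: [-1.2, 1.2, -3.4]
grip_width: 0.0447
finger_force: 42.7
```

```bash
python3 -m inch '[[0,0,0.001,0,0,0,0.8],[0,0,0.001,0,0,0,0.8],[0,0,0,0,0,0,0.8]]'
python3 -m inch '[[0,0,0,0,0,0,0.3],[0,0,0,0,0,0,0.15],[0,0,0,0,0,0,0.1],[0,0,0,0,0,0,0.1],[0,0,0,0,0,0,0.1]]'
python3 -m inch '[[0,0,-0.02,0,0,0,0],[0,0,-0.04,0,0,0,0],[-0.03,0,-0.03,0,0,0,0],[-0.03,0,0,0,0,0,0],[0,0,0,0,0,0,0]]'
python3 -m inch '[[0,0,0,0,0,0,0]]' >/dev/null
python3 -c "
from h import *
c,im=snap('wrist','w7.png')
for l,z in dict(pin_seat=.176,weight_mid=.176,hinge=.14).items():
    for r in landmark_of(l,'wrist')[:2]: print(l,round(r['score'],2),np.round(r['xy'],1),np.round(atz(c,r['xy'],z),4))
c2,im2=snap('scene','s7.png')
for r in landmark_of('weight_mid','scene')[:1]: print(r,atz(c2,r['xy'],.176))
a=cv2.resize(im[0:240,130:390],(400,369)); b=cv2.resize(im2[130:240,150:300],(400,293)); b=cv2.copyMakeBorder(b,0,76,0,0,0)
cv2.imwrite('pics/w7c.png',np.hstack([a,b])[:,:,::-1])"
```

```text
clock: 12.3
position: [0.5735, 0.0203, 0.1632]
tool_rot: [3.141, 0.0, 1.451]
force: [-0.2, -0.5, -3.0]
grip_width: 0.0446
finger_force: 42.8
clock: 12.8
position: [0.5735, 0.0204, 0.1632]
tool_rot: [3.141, -0.0, 1.451]
force: [-0.3, 0.2, 0.4]
grip_width: 0.0768
finger_force: 0.0
clock: 13.3
position: [0.5662, -0.0436, 0.2537]
tool_rot: [3.141, 0.002, 1.446]
force: [-0.1, 0.1, -0.6]
grip_width: 0.0851
finger_force: 0.0
pin_seat 0.94 [256.9 109.4] [0.5745 0.0212 0.176 ]
weight_mid 0.96 [255.9 109. ] [0.5738 0.0216 0.176 ]
hinge 0.88 [255.4 265.7] [ 0.5546 -0.1301  0.14  ]
{'xy': [272.5, 192.0], 'score': 0.71} [0.57464741 0.01662807 0.176     ]
```

View pics/w7c.png

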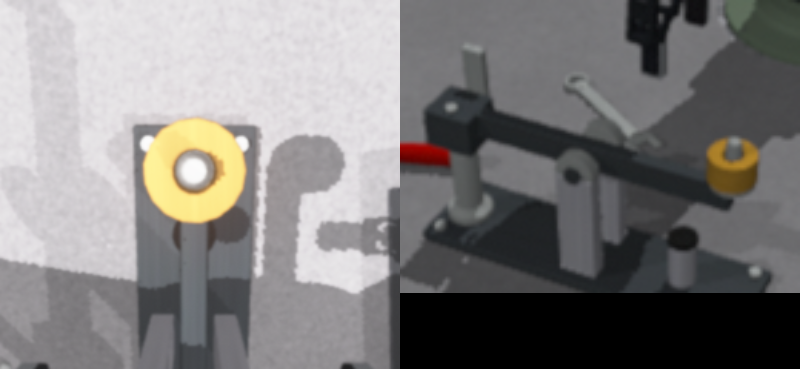

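The ring is seated: in the left crop the pin tip shows in the bore at (193,170), and in the scene crop the ring sits on the beam end with the pin above it at (733,150). The fingers are clear. Now I'll go above the tab.

```bash
python3 -m inch '[[-0.045,-0.007,0,0,0,0,0],[-0.045,-0.007,0,0,0,0,0],[-0.045,-0.007,0,0,0,0,0],[-0.045,-0.008,0,0,0,0,0.3],[-0.035,-0.008,0,0,0,0,0.3]]' >/dev/null
python3 -m inch '[[-0.018,0,0,0,0,0,0.3],[0,0,0,0,0,0,0.3],[0,0,0,0,0,0,0.3]]'
python3 -c "
from h import *
c,im=snap('wrist','w8.png')
for l,z in dict(tab=.185,head=.14,driver=.01).items():
    for r in landmark_of(l,'wrist')[:2]: print(l,round(r['score'],2),np.round(r['xy'],1),np.round(atz(c,r['xy'],z),4)); 
togo([.5014,-.2721,.166],1.451)
print(proj(c,[.5014,-.2721,.2]))
cv2.imwrite('pics/w8c.png',cv2.resize(im[100:384,80:420,::-1],None,fx=2,fy=2))"
```

```text
clock: 14.5
position: [0.5018, -0.2655, 0.253]
tool_rot: [-3.142, -0.001, 1.451]
force: [0.1, 0.1, -0.5]
grip_width: 0.0599
finger_force: 0.0
tab 0.55 [254.4 199.1] [ 0.4999 -0.2722  0.185 ]
head 0.68 [293.2 184. ] [ 0.5354 -0.2762  0.14  ]
driver 0.71 [303.    1.1] [ 0.5783 -0.0936  0.01  ]
driver 0.69 [249.  250.6] [ 0.4751 -0.404   0.01  ]
t 14.7 pos [ 0.502  -0.265   0.2532] rpy [ 3.142 -0.     1.452] tool delta [-0.0071  0.0002  0.0872]
turn [ 0.0001 -0.0002  0.0014]
[256.31302403 204.91769425]
```

View pics/w8c.png

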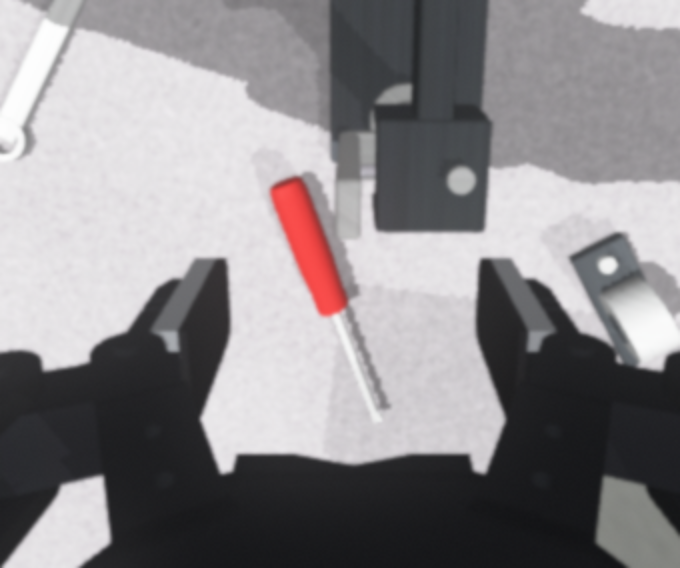

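The tab top is at about (254,204) in full-image pixels, between the fingers and about 1 mm left of the prediction. The head's edge is right of it, and the screwdriver lies well below. I'll descend and pinch.

```bash
python3 -m inch '[[-0.007,-0.001,0.02,0,0,0,0.3],[0,0,0.03,0,0,0,0.3],[0,0,0.025,0,0,0,0.3],[0,0,0.012,0,0,0,0.4],[0,0,0,0,0,0,0.5]]' 70
python3 -m inch '[[0,0,0,0,0,0,0.7],[0,0,0,0,0,0,0.85],[0,0,0,0,0,0,1],[0,0,0,0,0,0,1],[0,0,0,0,0,0,1]]'
```

```text
clock: 15.2
position: [0.4994, -0.2722, 0.1651]
tool_rot: [-3.14, -0.001, 1.452]
force: [-0.5, -0.0, 0.5]
grip_width: 0.0428
finger_force: 0.0
clock: 15.7
position: [0.4992, -0.273, 0.1675]
tool_rot: [-3.141, 0.001, 1.45]
force: [-10.5, 3.4, 13.4]
grip_width: 0.0078
finger_force: 68.9
```

```bash
python3 -m inch '[[0,-0.002,-0.001,0,0,0,1],[0,-0.002,0,0,0,0,1],[0,-0.002,0,0,0,0,1],[0,0,0,0,0,0,1]]'
python3 -m inch '[[0,-0.002,0,0,0,0,1],[0,-0.002,0,0,0,0,1],[0,-0.002,0,0,0,0,1],[0,0,0,0,0,0,1],[0,0,0,0,0,0,1]]'
```

```text
clock: 16.1
position: [0.4941, -0.2723, 0.1675]
tool_rot: [3.14, 0.0, 1.451]
force: [5.5, 0.4, 0.2]
grip_width: 0.0073
finger_force: 69.0
clock: 16.6
position: [0.4886, -0.2716, 0.1675]
tool_rot: [3.14, 0.0, 1.451]
force: [7.5, 0.5, 0.6]
grip_width: 0.0078
finger_force: 69.0
```

```bash
python3 -m inch '[[0,-0.0015,0,0,0,0,1],[0,0,0,0,0,0,1],[0,0,0,0,0,0,1]]'
python3 -c "
from h import *
c,im=snap('wrist'); 
for l,z in dict(tab=.185,head=.14).items():
    for r in landmark_of(l,'wrist')[:1]: print(l,round(r['score'],2),np.round(atz(c,r['xy'],z),4))
togo([.5,-.272,.167],1.451)"
```

```text
clock: 16.9
position: [0.4872, -0.2714, 0.1675]
tool_rot: [3.14, 0.0, 1.451]
force: [5.9, -0.2, 0.3]
grip_width: 0.0078
finger_force: 68.9
tab 0.64 [ 0.4863 -0.2702  0.185 ]
head 0.86 [ 0.5357 -0.2757  0.14  ]
t 17.05 pos [ 0.4872 -0.2714  0.1675] rpy [3.14  0.    1.451] tool delta [0.001  0.0128 0.0005]
turn [ 0.0017  0.0001 -0.0002]
```

The latch is about 13 mm out (tab to head is 50 mm, against 37 mm shut). Now I'll lift along the hinge arc.

```bash
python3 -m inch '[[0.0005,0,-0.003,0,-0.02,0,1],[0.0005,0,-0.003,0,-0.02,0,1],[0,0,0,0,0,0,1]]'
python3 -m inch '[[0.0005,0,-0.003,0,-0.02,0,1],[0.0005,0,-0.003,0,-0.02,0,1],[0,0,0,0,0,0,1]]'
```

```text
clock: 17.35
position: [0.4875, -0.2702, 0.1738]
tool_rot: [3.14, 0.041, 1.452]
force: [6.3, -0.2, -2.1]
grip_width: 0.0075
finger_force: 69.1
clock: 17.65
position: [0.4877, -0.2687, 0.1798]
tool_rot: [3.14, 0.081, 1.452]
force: [6.7, -0.4, -2.9]
grip_width: 0.0075
finger_force: 69.0
```

Force is small (about 3 N), so the ball is free. I'll continue to about 0.26 rad.

```bash
python3 -m inch '[[0.0005,0,-0.003,0,-0.02,0,1],[0.0005,0,-0.003,0,-0.02,0,1],[0.0005,0,-0.003,0,-0.02,0,1],[0.0005,0,-0.003,0,-0.02,0,1],[0.0005,0,-0.003,0,-0.02,0,1]]'
python3 -m inch '[[0.0005,0,-0.003,0,-0.02,0,1],[0.0005,0,-0.003,0,-0.02,0,1],[0.0005,0,-0.003,0,-0.02,0,1],[0.0005,0,-0.003,0,-0.02,0,1],[0,0,0,0,0,0,1]]'
python3 -m inch '[[0,0,0,0,0,0,1],[0,0,0,0,0,0,1],[0,0,0,0,0,0,1],[0,0,0,0,0,0,1],[0,0,0,0,0,0,1]]'
python3 -c "
from h import *
c2,im2=snap('scene','s9.png')
cv2.imwrite('pics/s9c.png',cv2.resize(im2[100:260,120:320,::-1],None,fx=3.5,fy=3.5))"
```

```text
clock: 18.15
position: [0.4879, -0.2644, 0.1939]
tool_rot: [3.14, 0.18, 1.451]
force: [6.8, 1.6, -2.6]
grip_width: 0.0077
finger_force: 69.0
clock: 18.65
position: [0.4887, -0.2595, 0.2054]
tool_rot: [3.14, 0.261, 1.452]
force: [7.4, 1.2, -4.2]
grip_width: 0.0079
finger_force: 69.0
clock: 19.15
position: [0.4884, -0.2598, 0.205]
tool_rot: [3.14, 0.259, 1.451]
force: [6.5, 1.8, -3.3]
grip_width: 0.0077
finger_force: 69.0
```

View pics/s9c.png

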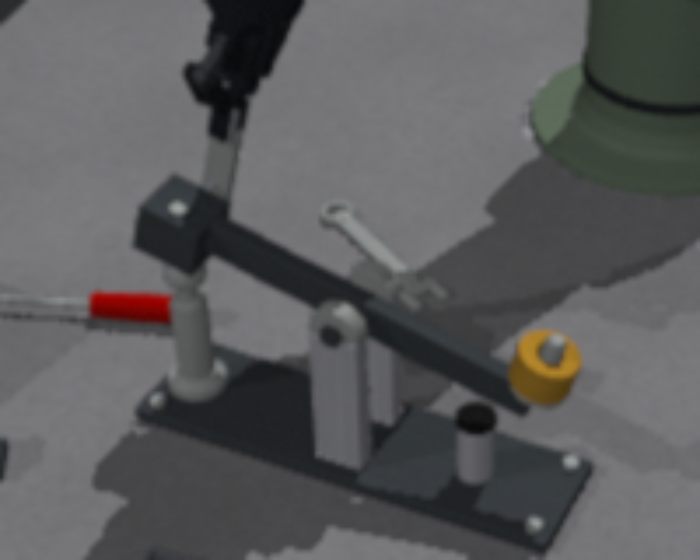

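The head is clear of the ball (head at about (175,215), ball at (185,275)). The fingers hold the tab and the ring is on its pin at (545,368). The arm is steady, so I'm handing in.

```bash
python3 -c "
from h import *
print(bot.job_done())"
```

```text
the job is handed in; nothing more can be done
None
```

I handed the job in at about 19 s: the ring is fully down on its pin, the latch was pulled about 13 mm clear, and the beam is held steadily at about 0.25 rad; no verdict came back, and no bystander was deliberately moved or visibly disturbed.

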